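# Unclip the hand-shower cradle

## Task

The hand-shower cradle has to come off the ledge for cleaning: pull the looped spring clip sideways out of the pin in front of the cradle and put it in the frosted soap dish so that it does not get lost. Leave the same kind of clip on the toothbrush holder where it is, and keep the dish standing flat.

Things in the scene. Friction and masses are not known exactly. Their poses are not given: they have to be found in the camera images.
- cradle_clip_loop (a point): Loop centre of the steel R-clip to pull, 5 mm wire, flat and level, 49 mm above the ledge. Loop: rounded oblong 39 mm (x) by 29 mm (y), with 16 mm straight flanks to pinch. x points along the straight leg, through the pin, to its tip 72 mm on and 5 mm to -y; a bowed leg runs along its +y side outside the pin. 92 mm long, 30 g. Pull along -x: snap of 3 to 10 N, leg free after 35 mm
- holder_clip_loop (a point): Same point of an identical clip, in an identical pin in front of the bamboo toothbrush holder (three slots, two brushes): to be left in
- cradle_hole (a point): Centre of the cross hole (8 mm), 50 mm above the ledge, in the cradle's fixed upright steel pin (18 mm thick, 71 mm high). x is the hole's axis, pointing away from the clip's loop, which starts 46 mm to -x and lies on a 20 mm wide tongue that ends 35 mm to -x; z up. 75 mm to +x, on the same foot plate, stands the grey cradle with a white hand shower across it (88 mm high, 230 mm long)
- dish_in (a point): Centre of the inner floor, 5 mm above the ledge, of the loose frosted glass soap dish: rectangular, open, 162 x 116 x 26 mm outside, inside 152 mm along its x and 106 mm along its y, rim 21 mm above this point, 0.5 kg. z up
Things that resemble listed ones, but are neither listed nor needed, are in the scene too. Leave any yellow look-alike of the part that bears cradle_clip_loop alone.

How it is judged:
On the way:
1. the cradle's clip is drawn clear of its pin (distance between cradle_clip_loop and cradle_hole above 0.085 m), for 0.1 s.
At the end, for the whole second after the job is handed in: The loop of the cradle's clip is inside the soap dish, its centre between the dish's walls and no more than 22 mm above the dish's floor; the dish stands flat on the ledge (within 0.1 rad); the toothbrush holder's clip is within 15 mm of where it was (x of cradle_clip_loop in the frame of dish_in between -0.076 and 0.076 m and y of cradle_clip_loop in the frame of dish_in between -0.053 and 0.053 m and z of cradle_clip_loop in the frame of dish_in below 0.022 m and angle between dish_in's own z axis and vertical below 0.1 rad and height (world z) of dish_in below 0.015 m and distance of holder_clip_loop from where it was at the start of the episode below 0.015 m and distance between cradle_clip_loop and cradle_hole above 0.085 m); the robot touches nothing.
It fails at once if the toothbrush holder's clip is pulled or knocked (15 mm) (distance of holder_clip_loop from where it was at the start of the episode above 0.015 m).
It also fails if it takes over 38 s, if anything falls off the work surface, if the arm or the gripper's body presses on something with over 40 N, if the wrist force passes 120 N, or if a joint passes its speed limit or range.

## Robot

A 6-joint arm with a two-finger parallel gripper is mounted at the origin on the work surface. World frame = base frame: x ahead of the robot, y to its left, z up, the work surface at z = 0. Lengths are in m, angles in rad, forces in N, time in s.
With the tool pointing down it reaches from about 0.3 to 0.95 m from the base axis. Payload 3.1 kg.
Tool frame: the origin (TCP) lies at the very end of the fingers, on their centre line; the grasp point (between the pads) lies 19 mm behind it; z points along the fingers, y is the direction in which the jaws open and shut (so a half turn about z gives the same grasp; the last joint's range is limited). The gripper opens to 85 mm and grips with 20 to 120 N. Pads are 22 mm wide; open, the fingers measure 114 mm over their backs; the gripper's body (76 mm by 85 mm) begins 54 mm behind the grasp point. The pads swing forward as they close: fully open they stand 13 mm farther back than shut.
Start: joints at [1.241, 0.308, 1.634, -0, 1.2, -0.07], TCP at [0.161, 0.604, 0.231] pointing down, gripper open.
Joint ranges: [-3.06, 3.06], [-0.79, 1.96], [0.05, 2.63], [-1.19, 4.34], [0.05, 2.64], [-2.94, 2.94]. Speed limits (rad/s): [2.79, 2.79, 3.14, 3.14, 3.14, 3.14].

## Interface

Orientations are given as a 3x3 rotation matrix whose columns are the frame's x, y, z axes.
In Python, from station import manip, viewer gives the robot as it stands.
- The arm moves only by the tool jog_arm, never from a script. Its arguments are lists of equal length, an entry for each row: "claw": the finger opening in cm, from 0 to 8.54; "slide": the shift along the tool's x, y, z in cm, a list of three; "rot": the turn, a rotation vector about the tool's x, y, z in degrees, a list of three. In form: {"claw": [claw, ...], "slide": [[x, y, z], ...], "rot": [[wx, wy, wz], ...]}. A call has 1 to 20 rows; each row shifts and turns the commanded pose from where the row before left it, along the tool's axes as they then stand; what a row does not reach is not made up. A row lasts 1/8 s, in which the tool goes at most 62.5 mm and 10.7 degrees, less where a joint would pass 70% of its speed; a pose out of reach is approached as far as the arm can. A call with a gripper value outside its range is refused whole. The fingers move at their own pace and stop on an object; "squeeze" is the grip in N (left out, the last holds). Time passes only in rows, so rows that do not move let the fingers close. It gives the time, the measured TCP pose, the force and the opening at its end, in the units of the state.
- manip.get_obs(): the state, without advancing time (a new reading comes with each control period).
- viewer.get_image(name): name is "side" or "top"; returns the picture (480x640x3 uint8, red, green, blue); there is no depth.
- viewer.camera_model(name): a dict with "K" (3x3 intrinsics, pixels), "eye" and "rotation" of the camera in the world. Camera axes: x right, y down, z forward; pixel columns grow to the right and rows downward; lengths in m; the calibration is good to about 2 mm. A picture is of the moment at which its call begins. camera_model takes no time and is no camera call.
- manip.close_job(): hands the job in, once; it reports no verdict.
The state is a dict: "t": time; "joint_pos": joint angles; "dq": joint speeds; "tau": joint torques, N m; "tcp_pos": TCP position; "ee_rot": TCP orientation; "contact_force": force on the tool from outside, world axes, zero at the start; "torque": the same for the moment, N m; "width": finger opening in m.
Only numpy, scipy, OpenCV 4.12 (cv2) and the standard library are available. Lean on these libraries where they do the work, as an engineer would, in place of code of your own. Each camera call takes 0.05 s, during which the arm holds its last target. There are 200 camera calls.

## Working session

There is one attempt and no reset: what is moved stays moved. The work goes in short steps, Python scripts to look and compute and a tool call to move; the robot and the scene stay as the last step left them, time stands still between calls to the robot, and variables do not carry over. Pictures are saved under pics/ and viewed, about 8 in all and at most 12, crops included, and the job is handed in when it is done.

Besides the shell and the picture viewer there is one more tool, called after "Emit:" in YAML: its name, and indented under it one key for each argument. jog_arm: Moves the arm, as the interface text tells. Its arguments: {"type":"object","properties":{"claw":{"type":"array","items":{"type":"number"}},"slide":{"type":"array","items":{"type":"array","items":{"type":"number"}}},"rot":{"type":"array","items":{"type":"array","items":{"type":"number"}}},"squeeze":{"type":"number"}},"required":["claw","slide","rot"]}

```bash
mkdir -p pics
python3 - <<'E'
from station import manip, viewer
import cv2,numpy as np
for n in ("side","top"):
    im=viewer.get_image(n); cv2.imwrite(f"pics/{n}0.png",im[...,::-1]); c=viewer.camera_model(n); print(n,c)
print(manip.get_obs())
E
```

```text
side {'K': array([[481.29453093,   0.        , 317.72905269],
       [  0.        , 481.29453093, 238.1580251 ],
       [  0.        ,   0.        ,   1.        ]]), 'eye': array([ 0.2973926 , -0.64657325,  0.60186699]), 'rotation': array([[ 0.93649182, -0.23255866,  0.26248721],
       [-0.35019454, -0.58040558,  0.73518239],
       [-0.01862399, -0.78041388, -0.62498586]])}
top {'K': array([[479.8617464 ,   0.        , 323.76725742],
       [  0.        , 479.8617464 , 235.91545974],
       [  0.        ,   0.        ,   1.        ]]), 'eye': array([0.34681018, 0.0130559 , 0.99036261]), 'rotation': array([[-0.01578207, -0.98063245,  0.19522019],
       [-0.99968928,  0.0117079 , -0.02200599],
       [ 0.01929417, -0.19550683, -0.98051253]])}
{'t': 0.1, 'joint_pos': array([ 1.24127505e+00,  3.08929660e-01,  1.63509004e+00, -9.25228301e-07,
        1.19967742e+00, -6.97174910e-02]), 'dq': array([-8.73414575e-04,  1.88166669e-04, -3.58247150e-03,  8.54189057e-05,
       -3.56687454e-04,  6.63952193e-04]), 'tau': array([-9.37922209e-05, -4.16408193e+01, -2.77643859e+01, -2.06340505e-04,
        3.95931944e-03,  1.47488601e-05]), 'tcp_pos': array([0.16034908, 0.60329907, 0.23013994]), 'ee_rot': array([[-9.66440439e-01,  2.56889888e-01, -6.80167682e-04],
       [ 2.56890747e-01,  9.66438398e-01, -1.99151677e-03],
       [ 1.45739646e-04, -2.09941113e-03, -9.99997786e-01]]), 'contact_force': array([-0.79902385,  0.74797884,  0.4954239 ]), 'torque': array([-0.0069286 ,  0.05023111,  0.01261391]), 'width': 0.08514405142186196}
```

View pics/top0.png

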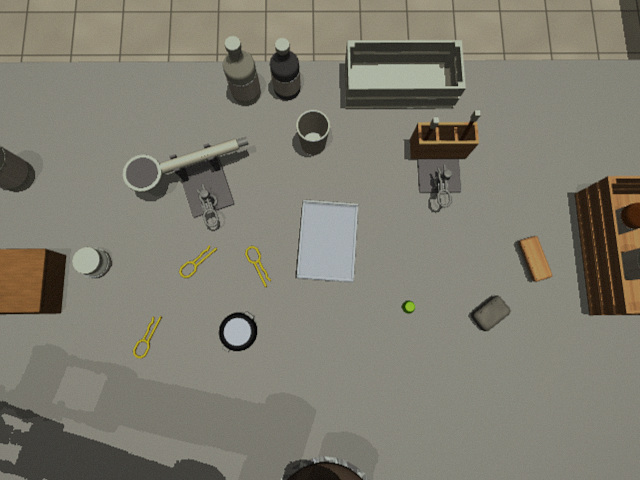

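View pics/side0.png

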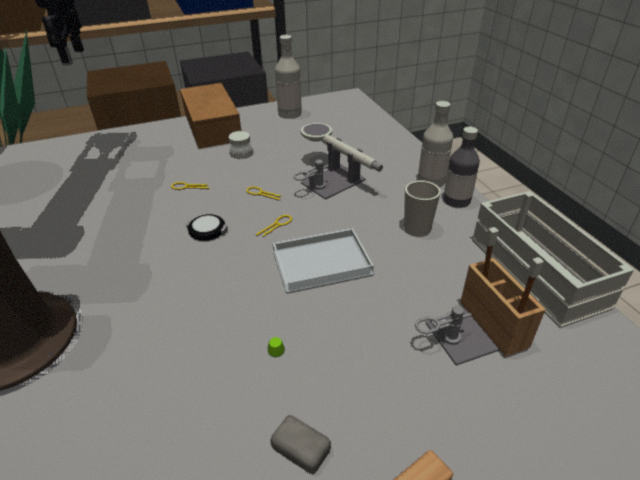

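The top view shows the cradle, with its white hand shower, at about (200,165) and its clip at (210,212). The dish is at (328,240). Clip candidates:
- Steel clip at top (210,212) / side (305,178), on the hand-shower cradle's foot plate. This one fits the description.
- Steel clip at top (440,195) / side (430,325), on the toothbrush holder. It stays in.
- Three loose yellow look-alikes, to be left alone.

I'll confirm this in an enlarged crop.

Run:
```python
import cv2,numpy as np
t=cv2.imread("pics/top0.png")[170:240,170:240]; s=cv2.imread("pics/side0.png")[140:210,280:350]
f=lambda a:cv2.convertScaleAbs(cv2.resize(a,(400,400),interpolation=cv2.INTER_CUBIC),alpha=1.5)
o=np.hstack([f(t),f(s)])
for k in range(0,14):
    p=int(k*5*400/70)
    for x0 in (0,400): cv2.line(o,(x0+p,0),(x0+p,6 if k%2 else 12),(0,255,255),1)
    cv2.line(o,(0,p),(10,p),(0,255,255),1);cv2.line(o,(400,p),(410,p),(0,255,255),1)
cv2.imwrite("pics/crop1.png",o)
```

```text
(no output)
```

View pics/crop1.png

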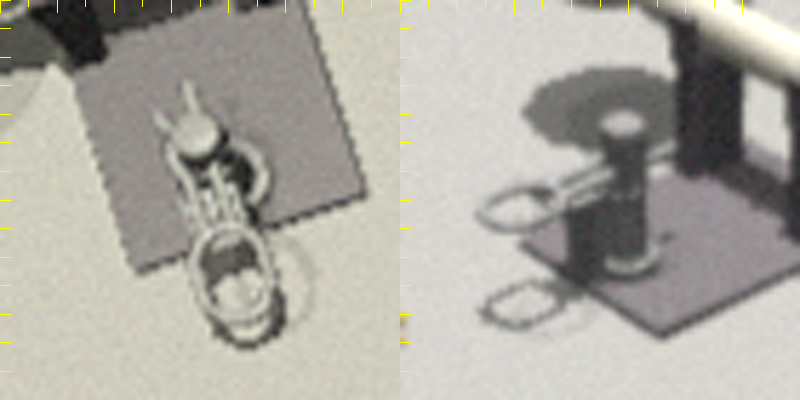

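The crop confirms it: the looped clip lies level in the upright pin in front of the hand-shower cradle. Loop centre is at top ≈(210.4,217.6) and side ≈(300,176.4). The pin top is at top (204.5,193) and side (319.4,161.4).

```bash
cat > h.py <<'E'
import numpy as np,cv2
from station import manip,viewer
C={n:viewer.camera_model(n) for n in("side","top")}
def ray(n,p):
    c=C[n]; d=c["rotation"]@np.linalg.inv(c["K"])@np.array([p[0],p[1],1.]); return c["eye"],d/np.linalg.norm(d)
def plane(n,p,z):
    e,d=ray(n,p); return e+d*(z-e[2])/d[2]
def tri(pt,ps):
    A=np.zeros((3,3));b=np.zeros(3);R=[ray("top",pt),ray("side",ps)]
    for e,d in R:
        M=np.eye(3)-np.outer(d,d);A+=M;b+=M@e
    x=np.linalg.solve(A,b); return x,[np.linalg.norm((np.eye(3)-np.outer(d,d))@(x-e)) for e,d in R]
def proj(n,X):
    c=C[n];q=c["K"]@(c["rotation"].T@(np.array(X)-c["eye"]));return q[:2]/q[2]
E
python3 - <<'E'
from h import *
np.set_printoptions(precision=4,suppress=True)
L,e=tri((210.4,217.3),(300.0,176.2)); print("loop",L,e)
P,e=tri((204.2,192.9),(319.2,161.2)); print("pin top",P,e)
Lp=plane("top",(210.4,217.3),.049);print("plane loop",Lp,plane("side",(300,176.2),.049))
Pp=plane("top",(204.2,192.9),.071);print("pin",Pp, "dist",np.linalg.norm((Lp-Pp)[:2]))
print("tip",plane("top",(202.7,184.6),.049))
im=cv2.imread("pics/top0.png");hsv=cv2.cvtColor(im,cv2.COLOR_BGR2HSV)
print(hsv[240,328],hsv[240,400])
# plate edges in top (crop coords): left edge (75,85)-(137,272), right (303,0)-(365,193), bottom 
q=lambda x,y:plane("top",(170+x/5.714,170+y/5.714),.003)
for a,b in(((75,85),(137,272)),((303,0),(365,193))):
    d=q(*a)-q(*b);print("plate dir",np.degrees(np.arctan2(d[1],d[0])))
d=Pp-Lp;print("clip dir",np.degrees(np.arctan2(d[1],d[0])))
m=cv2.inRange(im,(0,0,0),(255,255,255))
b=im[...,0].astype(int)-im[...,2]
print("b-r dish",b[240,328],b[240,400])
m=((b>8)*255).astype(np.uint8);m[:190]=0;m[290:]=0;m[:,:285]=0;m[:,370:]=0
c=max(cv2.findContours(m,0,2)[0],key=cv2.contourArea);r=cv2.minAreaRect(c);bp=cv2.boxPoints(r);print(r,bp)
for z in(.005,.026):
    w=np.array([plane("top",p,z) for p in bp]);print(z,w.mean(0),[np.linalg.norm(w[i]-w[i-1]).round(4) for i in range(4)])
E
```

```text
loop [0.5716 0.2188 0.0512] [np.float64(0.0028804687058029787), np.float64(0.002880468705803072)]
pin top [0.618  0.2274 0.0732] [np.float64(0.000831098227478644), np.float64(0.0008310982274784121)]
plane loop [0.575  0.2189 0.049 ] [0.5696 0.2218 0.049 ]
pin [0.6195 0.2278 0.071 ] dist 0.04534335832294962
tip [0.6436 0.2365 0.049 ]
[104  16 174] [ 30  19 136]
plate dir 19.61530333813818
plate dir 18.22522512828654
clip dir 11.329022947245493
b-r dish 11 -10
((327.4611511230469, 241.77490234375), (55.84699630737305, 74.9797592163086), 4.23639440536499) [[296.8445 277.0996]
 [302.3834 202.3247]
 [358.0778 206.4502]
 [352.5389 281.2251]]
0.005 [ 0.5317 -0.0167  0.005 ] [np.float64(0.1149), np.float64(0.1594), np.float64(0.1185), np.float64(0.1595)]
0.026 [ 0.5277 -0.0161  0.026 ] [np.float64(0.1125), np.float64(0.156), np.float64(0.116), np.float64(0.1561)]
```

Emit:
jog_arm:
  claw: [8.5, 8.5, 8.5, 8.5, 8.5, 8.5, 8.5, 8.5, 8.5, 8.5, 8.5, 8.5, 8.5, 8.5, 8.5, 8.5, 8.5, 8.5, 8.5, 8.5]
  slide:
    - [0, 0, 0]
    - [0, 0, 0]
    - [0, 0, 0]
    - [0, 0, 0]
    - [-1.9, -3.5, 0]
    - [-1.9, -3.5, 0]
    - [-1.9, -3.5, 0]
    - [-1.9, -3.5, 0]
    - [-1.9, -3.5, 0]
    - [-1.9, -3.5, 0]
    - [-1.9, -3.5, 0]
    - [-1.9, -3.5, 0]
    - [-1.9, -3.5, 0]
    - [-1.9, -3.5, 0]
    - [-1.9, -3.5, 0]
    - [-1.9, -3.5, 0]
    - [-1.9, -3.5, 0]
    - [-1.9, -3.5, 0]
    - [0, 0, 0]
    - [0, 0, 0]
  rot:
    - [0, 0, -8.4]
    - [0, 0, -8.4]
    - [0, 0, -8.4]
    - [0, 0, -8.4]
    - [0, 0, 0]
    - [0, 0, 0]
    - [0, 0, 0]
    - [0, 0, 0]
    - [0, 0, 0]
    - [0, 0, 0]
    - [0, 0, 0]
    - [0, 0, 0]
    - [0, 0, 0]
    - [0, 0, 0]
    - [0, 0, 0]
    - [0, 0, 0]
    - [0, 0, 0]
    - [0, 0, 0]
    - [0, 0, 0]
    - [0, 0, 0]

```text
t: 2.6
tcp_pos: [0.5689, 0.2253, 0.2306]
ee_rot: [[-0.947, -0.32, -0.002], [-0.32, 0.947, 0.0], [0.002, 0.001, -1.0]]
contact_force: [0.1, 0.2, -0.7]
width: 0.0852
```

```bash
cat > go.py <<'E'
import sys;from h import *
np.set_printoptions(precision=4,suppress=True)
o=manip.get_obs();T=np.array(eval(sys.argv[1]));d=T-o["tcp_pos"]
print(o["t"],o["tcp_pos"],o["width"],o["contact_force"],"q6",o["joint_pos"][5]);print(o["ee_rot"]);print("slide cm",100*o["ee_rot"].T@d)
E
python3 go.py "[.570,.218,.031]"
```

```text
2.6 [0.5689 0.2253 0.2306] 0.0852228288694303 [ 0.063   0.1667 -0.6765] q6 -1.5915328944432428
[[-0.9473 -0.3203 -0.0019]
 [-0.3203  0.9473  0.0001]
 [ 0.0018  0.0007 -1.    ]]
slide cm [ 0.0993 -0.7433 19.956 ]
```

Emit:
jog_arm:
  claw: [8.5, 8.5, 8.5, 8.5, 8.5, 8.5, 8.5, 8.5, 8.5]
  slide:
    - [0.1, -0.7, 2.5]
    - [0, 0, 3]
    - [0, 0, 3]
    - [0, 0, 3]
    - [0, 0, 3]
    - [0, 0, 2.5]
    - [0, 0, 1.5]
    - [0, 0, 0.5]
    - [0, 0, 0]
  rot:
    - [0, 0, 0]
    - [0, 0, 0]
    - [0, 0, 0]
    - [0, 0, 0]
    - [0, 0, 0]
    - [0, 0, 0]
    - [0, 0, 0]
    - [0, 0, 0]
    - [0, 0, 0]

```text
t: 3.72
tcp_pos: [0.5712, 0.2188, 0.0417]
ee_rot: [[-0.947, -0.321, 0.001], [-0.321, 0.947, 0.0], [-0.001, 0.0, -1.0]]
contact_force: [-0.5, 0.4, 0.1]
width: 0.0851
```

```bash
cat > crop.py <<'E'
import sys;from h import *
def crop(n,c,h=45,s=400):
    im=viewer.get_image(n)[...,::-1];x,y=c;x=max(h,min(640-h,x));y=max(h,min(480-h,y))
    return cv2.convertScaleAbs(cv2.resize(im[y-h:y+h,x-h:x+h],(s,s),interpolation=cv2.INTER_CUBIC),alpha=1.5)
out,ct,cs,h=sys.argv[1],eval(sys.argv[2]),eval(sys.argv[3]),int(sys.argv[4])
cv2.imwrite("pics/"+out,np.hstack([crop("top",ct,h),crop("side",cs,h)]))
E
python3 go.py "[.570,.218,.031]"; python3 crop.py g1.png "(210,205)" "(305,165)" 45
```

```text
3.725 [0.5712 0.2188 0.0417] 0.08506019795440031 [-0.4949  0.3975  0.1396] q6 -1.6033493059551376
[[-0.947  -0.3212  0.0006]
 [-0.3212  0.947   0.0002]
 [-0.0006  0.     -1.    ]]
slide cm [ 0.1405 -0.0326  1.0676]
```

View pics/g1.png

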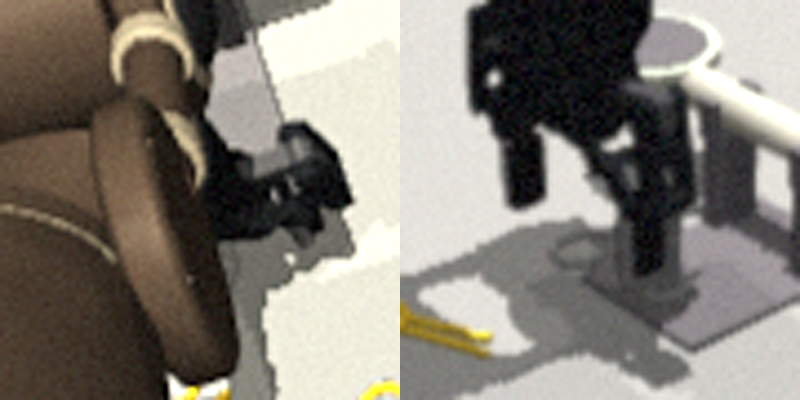

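The top view is blocked by the arm. The side view shows the open fingers either side of the loop, clear of the pin and cradle. Next I lower and close.

Emit:
jog_arm:
  claw: [8.5, 8.5, 8.5, 6, 4.5, 3.5, 2, 2, 2, 2, 2]
  slide:
    - [0.15, 0, 0.6]
    - [0, 0, 0.6]
    - [0, 0, 0]
    - [0, 0, 0]
    - [0, 0, 0]
    - [0, 0, 0]
    - [0, 0, 0]
    - [0, 0, 0]
    - [0, 0, 0]
    - [0, 0, 0]
    - [0, 0, 0]
  rot:
    - [0, 0, 0]
    - [0, 0, 0]
    - [0, 0, 0]
    - [0, 0, 0]
    - [0, 0, 0]
    - [0, 0, 0]
    - [0, 0, 0]
    - [0, 0, 0]
    - [0, 0, 0]
    - [0, 0, 0]
    - [0, 0, 0]
  squeeze: 60

```text
t: 5.2
tcp_pos: [0.5697, 0.2179, 0.0295]
ee_rot: [[-0.947, -0.321, 0.0], [-0.321, 0.947, 0.0], [-0.0, 0.0, -1.0]]
contact_force: [-1.4, 0.7, 3.6]
width: 0.0264
```

Emit:
jog_arm:
  claw: [2, 2, 2, 2, 2, 2]
  slide:
    - [0.3, 0, 0]
    - [0.5, 0, 0]
    - [0.7, 0, 0]
    - [0.7, 0, 0]
    - [0.7, 0, 0]
    - [0, 0, 0]
  rot:
    - [0, 0, 0]
    - [0, 0, 0]
    - [0, 0, 0]
    - [0, 0, 0]
    - [0, 0, 0]
    - [0, 0, 0]

```text
t: 5.95
tcp_pos: [0.5404, 0.2079, 0.0289]
ee_rot: [[-0.947, -0.321, -0.003], [-0.321, 0.947, -0.001], [0.003, -0.0, -1.0]]
contact_force: [-1.1, -0.4, 1.1]
width: 0.0265
```

Width is steady at 26.5 mm, so the grip is holding. I'll pull the rest of the way and lift.

Emit:
jog_arm:
  claw: [2, 2, 2, 2, 2, 2, 2, 2, 2]
  slide:
    - [0.8, 0, 0]
    - [1, 0, 0]
    - [1, 0, 0]
    - [1, 0, 0]
    - [1, 0, 0]
    - [0, 0, -2]
    - [0, 0, -3]
    - [0, 0, -3]
    - [0, 0, 0]
  rot:
    - [0, 0, 0]
    - [0, 0, 0]
    - [0, 0, 0]
    - [0, 0, 0]
    - [0, 0, 0]
    - [0, 0, 0]
    - [0, 0, 0]
    - [0, 0, 0]
    - [0, 0, 0]

```text
t: 7.08
tcp_pos: [0.4987, 0.1937, 0.1118]
ee_rot: [[-0.947, -0.321, 0.006], [-0.321, 0.947, 0.002], [-0.006, -0.0, -1.0]]
contact_force: [0.4, 0.4, -0.1]
width: 0.0266
```

```bash
python3 - <<'E'
from h import *
x=manip.get_obs()["tcp_pos"];print(proj("side",x),proj("top",x))
E
python3 crop.py g2.png "(220,205)" "(290,165)" 60; python3 go.py "[.506,-.025,.11]"
```

```text
[270.10426126 163.23080537] [215.59299714 249.4243551 ]
7.175 [0.4961 0.193  0.1089] 0.026610240551222172 [-0.6997  0.5415  0.53  ] q6 -1.6082585453093805
[[-0.9471 -0.3209 -0.0004]
 [-0.3209  0.9471 -0.0001]
 [ 0.0004 -0.     -1.    ]]
slide cm [  6.0578 -20.9617  -0.1032]
```

View pics/g2.png

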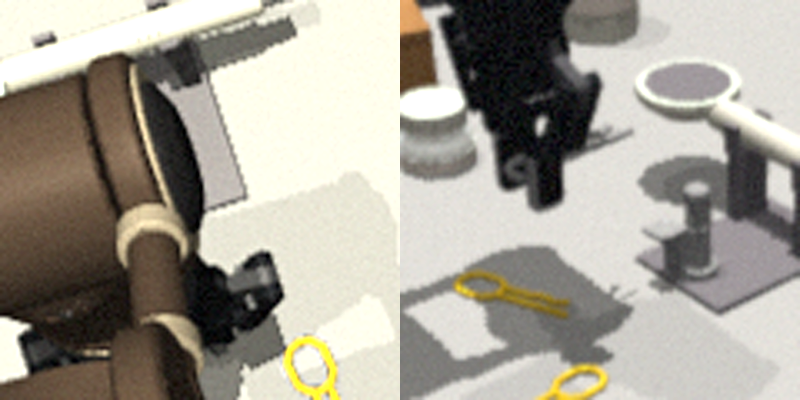

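The clip is held level in the fingers, side crop about (575,150), and the pin is empty. Now I carry it over the dish.

Emit:
jog_arm:
  claw: [2, 2, 2, 2, 2, 2, 2, 2, 2, 2]
  slide:
    - [0.5, -1.5, 0]
    - [0.9, -3, 0]
    - [0.9, -3.3, 0]
    - [0.9, -3.3, 0]
    - [0.9, -3.3, 0]
    - [0.9, -3.3, 0]
    - [0.5, -1.7, 0]
    - [0.3, -0.8, 0]
    - [0, 0, 0]
    - [0, 0, 0]
  rot:
    - [0, 0, 0]
    - [0, 0, 0]
    - [0, 0, 0]
    - [0, 0, 0]
    - [0, 0, 0]
    - [0, 0, 0]
    - [0, 0, 0]
    - [0, 0, 0]
    - [0, 0, 0]
    - [0, 0, 0]

```text
t: 8.43
tcp_pos: [0.5064, -0.016, 0.1091]
ee_rot: [[-0.947, -0.322, -0.0], [-0.322, 0.947, 0.0], [0.0, 0.0, -1.0]]
contact_force: [-1.2, -0.2, 0.1]
width: 0.0263
```

```bash
python3 go.py "[.506,-.017,.013]"; python3 crop.py g3.png "(328,220)" "(320,220)" 75
```

```text
8.425 [ 0.5064 -0.016   0.1091] 0.02634778585599767 [-1.2475 -0.2206  0.1225] q6 -2.016285760670481
[[-0.9469 -0.3217 -0.0003]
 [-0.3217  0.9469  0.0004]
 [ 0.0002  0.0005 -1.    ]]
slide cm [ 0.0669 -0.0857  9.6137]
```

View pics/g3.png

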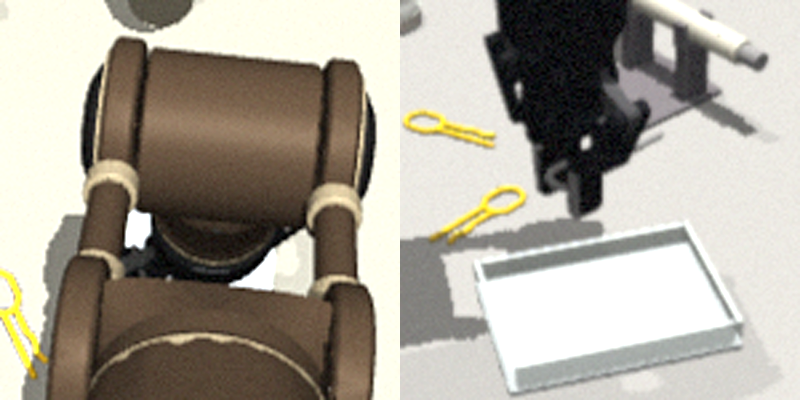

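The clip is still held over the dish. The dish corners in the side crop give a second check of its position.

Run:
```python
from h import *
for p in((477,262),(688,223),(742,322),(513,370)): print(plane("side",(245+(p[0]-400)/2.667,145+p[1]/2.667),.026).round(3))
```

```text
[0.457 0.047 0.026]
[0.614 0.033 0.026]
[ 0.604 -0.08   0.026]
[ 0.447 -0.067  0.026]
```

The side view puts the dish centre at (0.530,-0.017), which agrees with the top view. Lower, open and retreat.

Emit:
jog_arm:
  claw: [2, 2, 2, 2, 2, 2, 2, 2, 3.2, 3.8, 4.5, 4.5, 4.5, 4.5, 4.5]
  slide:
    - [0, 0, 2]
    - [0, 0, 2.5]
    - [0, 0, 2]
    - [0, 0, 1.5]
    - [0, 0, 0.8]
    - [0, 0, 0.5]
    - [0, 0, 0]
    - [0, 0, 0]
    - [0, 0, 0]
    - [0, 0, 0]
    - [0, 0, 0]
    - [0, 0, 0]
    - [0, 0, 0]
    - [0, 0, 0]
    - [0, 0, 0]
  rot:
    - [0, 0, 0]
    - [0, 0, 0]
    - [0, 0, 0]
    - [0, 0, 0]
    - [0, 0, 0]
    - [0, 0, 0]
    - [0, 0, 0]
    - [0, 0, 0]
    - [0, 0, 0]
    - [0, 0, 0]
    - [0, 0, 0]
    - [0, 0, 0]
    - [0, 0, 0]
    - [0, 0, 0]
    - [0, 0, 0]

```text
t: 10.4
tcp_pos: [0.5065, -0.0168, 0.0162]
ee_rot: [[-0.947, -0.321, -0.0], [-0.321, 0.947, 0.0], [0.0, 0.0, -1.0]]
contact_force: [-0.6, -0.4, 0.0]
width: 0.0451
```

Back straight up, then toward the robot to clear the view.

Emit:
jog_arm:
  claw: [4.5, 4.5, 4.5, 4.5, 4.5, 4.5, 4.5, 4.5, 4.5, 4.5, 4.5, 4.5]
  slide:
    - [0, 0, -1]
    - [0, 0, -2]
    - [0, 0, -3]
    - [0, 0, -3]
    - [0, 0, -3]
    - [0, 0, -3]
    - [0, 0, -3]
    - [0, 4, 0]
    - [0, 5, 0]
    - [0, 5, 0]
    - [0, 5, 0]
    - [0, 0, 0]
  rot:
    - [0, 0, 0]
    - [0, 0, 0]
    - [0, 0, 0]
    - [0, 0, 0]
    - [0, 0, 0]
    - [0, 0, 0]
    - [0, 0, 0]
    - [0, 0, 0]
    - [0, 0, 0]
    - [0, 0, 0]
    - [0, 0, 0]
    - [0, 0, 0]

```text
t: 11.9
tcp_pos: [0.4444, 0.1657, 0.1969]
ee_rot: [[-0.946, -0.326, 0.0], [-0.326, 0.946, 0.001], [-0.001, 0.001, -1.0]]
contact_force: [-0.2, 0.4, -0.2]
width: 0.045
```

```bash
python3 crop.py g4.png "(360,220)" "(370,270)" 100
```

```text
(no output)
```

View pics/g4.png

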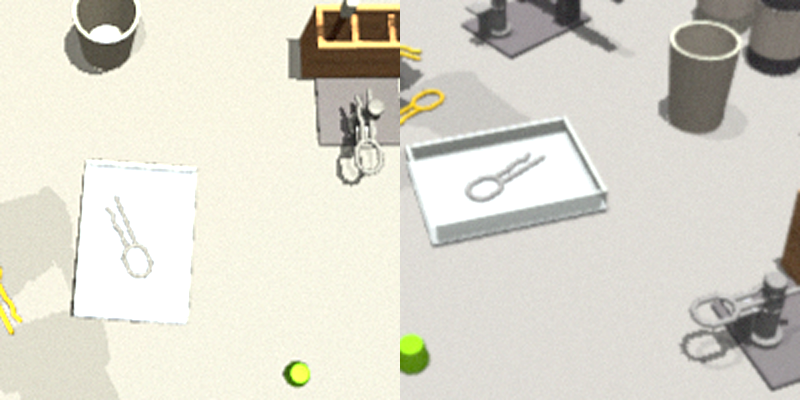

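The clip lies flat inside the level dish: loop at top crop (137,262), side crop (485,187). The holder's clip is still in its pin, and the arm is clear. Handing in.

Run:
```python
from h import *
print(tri((260+137/2,120+262/2),(270+85/2,170+187/2)))
print(manip.get_obs()["t"],manip.close_job())
```

```text
(array([ 0.51006323, -0.01824928,  0.01128164]), [np.float64(0.00024507868692448444), np.float64(0.00024507868692450667)])
the job is handed in; nothing more can be done
12.0 None
```

I pulled the cradle's clip out of its pin, laid it in the frosted soap dish and handed the job in at 12.0 s. The interface gave no verdict.

- **Clip in the dish:** the last two views put the loop at (0.510, -0.018, 0.011). That is about 6 mm above the dish floor and 20 mm from the dish centre at (0.530, -0.017), well inside the walls.
- **Dish, holder and arm:** by eye, the dish stands flat and the toothbrush holder's clip is still in its pin. I did not measure how far, if at all, that clip moved. The arm was about 0.2 m up, touching nothing.
- **Readings that disagreed:** the fingers closed to 26.5 mm where the loop was given as 29 mm wide, but the grip held throughout. The first fix on the loop from the two views differed by about 6 mm between cameras, and the grasp tolerated that.

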